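Dock the handpiece and hold its reset

ROBOT

A 6-joint arm with a two-finger parallel gripper is mounted at the origin on the work surface. World frame = base frame: x ahead of the robot, y to its left, z up, the work surface at z = 0. Lengths are in m, angles in rad, forces in N, time in s.
With the tool pointing down it reaches from about 0.35 to 0.775 m from the base axis. Payload 7.3 kg.
Tool frame: the origin (TCP) lies midway between the tips of the shut fingers; the grasp point (between the pads) lies 19 mm behind it (ctrl.pinch_z is the distance from the TCP to the grasp point, in m); z points along the fingers, y is the line along which they close (so a half turn about z gives the same grasp; the last joint's range is limited). The gripper opens to 92 mm and grips with 3 to 60 N. Pads are 19 mm wide; open, the fingers measure 130 mm over their backs; the gripper's body (75 mm by 190 mm) begins 47 mm behind the grasp point.
Start: joints at [-1.472, 0.342, 1.524, -0, 1.275, -0.146], TCP at [0.127, -0.509, 0.227] pointing down, gripper open.
Joint ranges: [-2.53, 2.53], [-0.77, 2.02], [0.04, 2.7], [-1, 4.14], [0.28, 2.66], [-3.11, 3.11]. Speed limits (rad/s): [2.57, 2.57, 3.14, 3.14, 3.14, 3.14].

INTERFACE

Orientations are given as a unit quaternion [w, x, y, z].
In Python, from plant import ctrl gives the robot as it stands.
- The arm moves only by the tool send_rows, never from a script. Its argument "motion" is one flat list of numbers, 7 for each row, row after row: the shift along the tool's x, y, z in mm, then the turn, a rotation vector about the tool's x, y, z in rad, then the opening, from -1 (shut) to 1 (fully open). A call has 1 to 8 rows; each row shifts and turns the commanded pose from where the row before left it, along the tool's axes as they then stand; what a row does not reach is not made up. A row lasts 1/10 s, in which the tool goes at most 50 mm and 8.59 degrees, less where a joint would pass 70% of its speed; a pose out of reach is approached as far as the arm can. A call is refused whole if a number of a shift passes 50 or a number of a turn 0.15, either way. A call with a gripper value outside its range is refused whole. The fingers move at their own pace and stop on an object; "force" is the grip in N (left out, the last holds). Time passes only in rows, so rows that do not move let the fingers close. It gives the time, the measured TCP pose, the force, the opening and the grip force at its end, in the units of the state.
- ctrl.sense(): the state, without advancing time (a new reading comes with each control period).
- ctrl.get_image(name): name is "scene" or "top" or "wrist"; returns a dict with "frame" (420x560x3 uint8, blue, green, red), "depth" (420x560 float32, m along the optical axis (not along the pixel's ray), 0 where there is no reading), "mtx" (3x3 intrinsics, pixels), "rvec" (rotation vector, rad) and "tvec" (3), from world to camera coordinates, as OpenCV has them. Camera axes: x right, y down, z forward; pixel columns grow to the right and rows downward; lengths in m; the calibration is good to about 2 mm. A picture is of the moment at which its call begins.
- ctrl.sign_off(): hands the job in; it is judged then, once.
Trained networks look in a picture, given as the dict that the camera call returned (one of the last four; its "shot" number tells which), for a name from the list of things; names that differ only in an ending like _2 or _b are one class to them, and where a whole thing is asked for, a point or a joint stands for the part that bears it (a point fixed in the world has none). Each returns a list of dicts, best first, with "confidence" (0 to 1); they miss things now and then, are a little off and sometimes report something else, mostly with a low value. They report only what shows in the picture. A call takes as long as a camera call. They do not tell look-alikes from the thing itself.
- ctrl.silhouettes(thing, picture): "region" (420x560 bool, what is visible of it) and "box" ([left, top, width, height] in pixels, round what is visible of it).
- ctrl.pinpoint(thing, picture): "position" ([column, row] in pixels: a listed point, or the origin of a listed thing).
The state is a dict: "time_s": time; "joints": joint angles; "dq": joint speeds; "joint_torque": joint torques, N m; "eef_pos": TCP position; "ee_rot": TCP orientation; "wrist_force": force on the tool from outside, world axes, zero at the start; "moment": the same for the moment, N m; "opening": finger opening in m; "grasp_force": force on a finger pad.
Only numpy, scipy, OpenCV 4.12 (cv2) and the standard library are available. Lean on these libraries where they do the work, as an engineer would, in place of code of your own. Each camera call takes 0.05 s, during which the arm holds its last target. There are 200 camera calls.

TASK

The cordless handpiece has been left standing on the bench: first lay it gently on its side in the two V-shaped saddles of its charging dock, either way round, resting fully in both, and let go of it without dropping it. Then take the yellow-handled reset pin out of its wooden block, reach its steel shaft down through the orange-ringed opening in the dock and press the recessed red button fully down; finish while still gripping the pin and holding the button down. Leave the bottle, the cup and the hammer where they are.

Things in the scene. Friction and masses are not known exactly. Their poses are not given: they have to be found in the camera images.
- dock: Fixed charging dock. Origin: bench level, under its middle; z up, y along the saddles' axis, +x to the console. Grey base plate 12 mm thick, x -100..110, y -85..85 mm. Two black V saddles for the handpiece at x -60 mm (see cradle). White console x 33..103, y -85..85 mm, flat top 54 mm up, with the orange-ringed opening, a green screen and two small green lights.
- cradle (a point): Where the handpiece's mid point lies when it rests in both saddles: dock x -60, y 0, 52 mm above the bench; the handpiece lies along the dock's y. Saddles: 90 degree Vs open upwards, tops 49 mm up, 60 mm wide in x, each 8 mm thick, at y -36 and +36 mm; between them 64 mm is free down to the base plate for fingers.
- opening (a point): Centre of the mouth of the round opening in the console's flat top, at x = 68, y = 35 mm in the dock's frame, 54 mm above the bench. A straight vertical bore 16 mm in diameter (rim bevelled 1.5 mm), painted round with an orange ring 29 mm across; the red button lies 16 mm down the bore.
- button_top (a point): Centre of the top face of the red reset button (14 mm across), 16 mm below the mouth of the opening when released; goes down with the button.
- reset (a joint): Travel of the reset button in m: 0 released, 0.006 fully down. Sprung: about 1.5 N starts it, 5 N holds it fully down against its stop; springs back when let go.
- handpiece: Cordless handpiece, loose, 0.13 to 0.25 kg: blue cylinder 34 mm in diameter and 100 mm long, then an aluminium nose tapering from 29 to 10 mm over another 18 mm; 118 mm in all, round about its axis. Origin: centre of its flat foot; z along its axis to the nose. Starts standing upright on the bench on its foot.
- handpiece_mid (a point): Point on the handpiece's axis 50 mm from its foot: the middle of the blue cylinder.
- block: Dark wooden block, fixed, 80 (x) by 90 (y) by 64 mm high. Origin: centre of its underside. At x = -12, y = 0 mm a vertical hole 9 mm wide goes right through, with the reset pin in it; along its +x edge, at x = 31 mm, a row of burrs stands 9 mm proud.
- pin: Reset pin, loose, 40 g: yellow handle 16 mm in diameter, 60 mm long, on a straight steel shaft 5 mm in diameter, 55 mm long. Origin: tip of the shaft; z along the pin to the handle (shoulder at z 55 mm, top at 115 mm). Starts upright in the block, shaft in the hole, the shoulder resting on the block's top, the whole handle clear above it.
- pin_tip (a point): The tip of the pin's steel shaft (the pin's origin).
- bottle: Bystander: amber bottle with black cap, 44 mm in diameter, 85 mm tall, loose. Origin: centre of its underside.
- cup: Bystander: open steel cup, 64 mm across the rim, 50 mm tall, loose. Origin: centre of its underside.
- hammer: Bystander: small hammer with wooden handle and steel head lying on the bench, 150 mm long. Origin: under its handle; own x along the handle towards the head.
Not all that is in view belongs to the job. There is more than one size of the pin; the one meant has the size given above.

How it is judged:
On the way, in this order (a step that is already met when the one before it is completed fails the run):
1. the handpiece lies at rest in both saddles, let go, before the button is pressed (x of handpiece_mid in the frame of cradle between -0.006 and 0.006 m and y of handpiece_mid in the frame of cradle between -0.018 and 0.018 m and z of handpiece_mid in the frame of cradle between -0.005 and 0.005 m and angle between the z axis of handpiece and the y axis of dock, either way round below 0.1 rad and contact force between each of handpiece, pin and the fingers below 0.1 N and linear speed of handpiece below 0.03 m/s and value of joint reset below 0.001 m), for 0.2 s.
2. the pin is lifted clear of its block in the gripper (z of pin_tip in the frame of block above 0.066 m and contact force between pin and the fingers above 1 N and value of joint reset below 0.001 m), for 0.1 s.
At the end, for the whole second after the job is handed in: Handpiece at rest, released, in both saddles (middle within 6 mm across, 5 high, 18 along; axis within 0.1 rad). Pin gripped within 0.35 rad of upright, tip in the opening 17 mm or more down, within 8 mm of centre, pressing over 1 N; button 4.5 mm or more down; arm not on the dock (x of handpiece_mid in the frame of cradle between -0.006 and 0.006 m and y of handpiece_mid in the frame of cradle between -0.018 and 0.018 m and z of handpiece_mid in the frame of cradle between -0.005 and 0.005 m and angle between the z axis of handpiece and the y axis of dock, either way round below 0.1 rad and contact force between handpiece and the fingers below 0.1 N and linear speed of handpiece below 0.03 m/s and value of joint reset above 0.0045 m and horizontal distance between pin_tip and opening below 0.008 m and z of pin_tip in the frame of opening below -0.017 m and contact force between pin and the fingers above 1 N and contact force between pin and dock above 1 N and angle between pin's own z axis and vertical below 0.35 rad and contact force between dock and the arm below 0.5 N); the arm keeps its last pose, push and grip.
It fails at once if the handpiece is dropped or knocked over (falls faster than 0.7 m/s out of the fingers) (linear speed of handpiece above 0.7 m/s and contact force between handpiece and the fingers below 0.1 N).
It fails at once if the bottle is moved by more than 30 mm or tipped (distance of bottle from where it was at the start of the episode above 0.03 m or angle between bottle's own z axis and vertical above 0.5 rad).
It fails at once if the cup is moved by more than 30 mm or tipped (distance of cup from where it was at the start of the episode above 0.03 m or angle between cup's own z axis and vertical above 0.5 rad).
It fails at once if the hammer is moved by more than 30 mm (distance of hammer from where it was at the start of the episode above 0.03 m).
It also fails if it takes over 61 s, if anything falls off the work surface, if the arm or the gripper's body presses on something with over 40 N, if the wrist force passes 120 N, or if a joint passes its speed limit or range.

## Working session

There is one attempt and no reset: what is moved stays moved. The work goes in short steps, Python scripts to look and compute and a tool call to move; the robot and the scene stay as the last step left them, time stands still between calls to the robot, and variables do not carry over. Pictures are saved under pics/ and viewed, at most 10 in all, crops included, and the job is handed in when it is done.

Besides the shell and the picture viewer there is one more tool, called after ">>>" as a command line: name --argument value ..., lists and objects as JSON in quotes. send_rows: Moves the arm, as the interface text tells. Its arguments: {"type":"object","properties":{"motion":{"type":"array","items":{"type":"number"}},"force":{"type":"number"}},"required":["motion"]}

```bash
mkdir -p pics; ls
cat > h.py <<'E'
import numpy as np,cv2
from plant import ctrl
from scipy.spatial.transform import Rotation as R
def cam(p):
    M=R.from_rotvec(np.ravel(p["rvec"])).as_matrix(); return M,np.ravel(p["tvec"]),np.array(p["mtx"])
def pts(p):
    M,t,K=cam(p); d=p["depth"]; v,u=np.mgrid[:d.shape[0],:d.shape[1]]
    c=np.stack([(u-K[0,2])/K[0,0]*d,(v-K[1,2])/K[1,1]*d,d],-1)
    w=(c-t)@M; w[d<=0]=np.nan; return w
def ray_z(p,px,z):
    M,t,K=cam(p); r=M.T@np.linalg.inv(K)@np.array([px[0],px[1],1.]); o=-M.T@t
    return o+r*(z-o[2])/r[2]
E
python3 - <<'E'
from h import *
for n in ["top","scene"]:
    p=ctrl.get_image(n); cv2.imwrite(f"pics/{n}1.png",p["frame"]); w=pts(p)
    M,t,K=cam(p); print(n,"cam",(-M.T@t).round(3),K[0,0])
    for th in ["dock","handpiece","block","pin","bottle","cup","hammer"]:
        for s in ctrl.silhouettes(th,p)[:3]:
            q=w[s["region"]]; q=q[~np.isnan(q[:,0])]
            print(th,round(s["confidence"],2),s["box"],np.percentile(q,[2,50,98],axis=0).round(3).tolist() if len(q) else None)
    for th in ["dock","cradle","opening","button_top","handpiece","handpiece_mid","block","pin","pin_tip"]:
        print(th,[(round(s["confidence"],2),np.round(s["position"],1).tolist()) for s in ctrl.pinpoint(th,p)[:3]])
print(ctrl.sense())
E
```

```text
pics
top cam [0.37  0.003 1.237] 446.6328799534511
dock 0.68 [242.2, 188.0, 69.8, 76.9] [[0.44, -0.059, 0.007], [0.54, 0.023, 0.014], [0.633, 0.103, 0.058]]
dock 0.59 [390.7, 234.7, 21.1, 14.5] [[0.458, -0.32, 0.008], [0.472, -0.298, 0.099], [0.489, -0.289, 0.12]]
handpiece 0.52 [392.6, 233.9, 19.0, 14.8] [[0.458, -0.318, 0.018], [0.471, -0.297, 0.1], [0.487, -0.289, 0.12]]
block 0.98 [140.5, 234.0, 40.7, 35.2] [[0.428, 0.286, 0.007], [0.47, 0.323, 0.063], [0.51, 0.376, 0.069]]
pin 0.5 [147.8, 250.5, 11.8, 6.9] [[0.451, 0.324, 0.075], [0.457, 0.328, 0.116], [0.464, 0.337, 0.127]]
pin 0.37 [162.0, 280.4, 3.8, 4.8] [[0.383, 0.315, 0.06], [0.385, 0.316, 0.082], [0.388, 0.32, 0.092]]
bottle 0.76 [369.6, 152.9, 16.1, 16.1] [[0.682, -0.273, 0.015], [0.695, -0.253, 0.058], [0.715, -0.239, 0.088]]
cup 0.84 [157.2, 163.3, 27.2, 23.8] [[0.644, 0.284, 0.001], [0.678, 0.318, 0.023], [0.701, 0.341, 0.054]]
hammer 0.63 [257.4, 128.0, 55.0, 32.0] [[0.729, -0.076, 0.0], [0.769, 0.023, 0.024], [0.81, 0.065, 0.03]]
dock [(0.77, [277.4, 224.6])]
cradle [(0.73, [264.8, 196.9]), (0.72, [273.5, 244.3])]
o
[... 1669 characters left out ...]
])]
{'time_s': 1.7, 'joints': array([-1.47202325e+00,  3.41982367e-01,  1.52405174e+00, -3.06760085e-05,
        1.27537892e+00, -1.46025037e-01]), 'dq': array([ 0.00051162, -0.00127645,  0.00109624,  0.00291989,  0.00010071,
       -0.00134232]), 'joint_torque': array([-3.27320031e-04, -4.31126833e+01, -2.44476378e+01,  7.17378454e-02,
        4.83438594e-02, -4.12519086e-06]), 'eef_pos': array([ 0.12724359, -0.50939488,  0.22676654]), 'ee_rot': array([ 8.94429898e-05,  9.92518033e-01,  1.22098097e-01, -1.67916414e-05]), 'wrist_force': array([ 0.2495204 , -0.03422333, -0.11579945]), 'moment': array([-0.00673665, -0.01132536,  0.02113571]), 'grasp_force': 0.0, 'opening': 0.09157974491990915}
```

Run:
```python
import cv2
a=cv2.imread("pics/top1.png")[110:310,120:430]; cv2.imwrite("pics/top1c.png",cv2.resize(a,None,fx=2.5,fy=2.5,interpolation=cv2.INTER_CUBIC))
a=cv2.imread("pics/scene1.png")[90:350,170:480]; cv2.imwrite("pics/scene1c.png",cv2.resize(a,None,fx=2.3,fy=2.3,interpolation=cv2.INTER_CUBIC))
```

```text
(no output)
```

View pics/top1c.png

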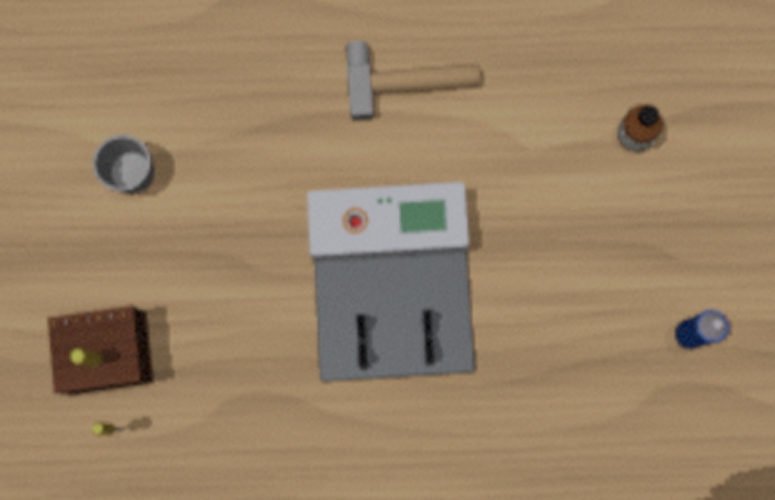

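View pics/scene1c.png

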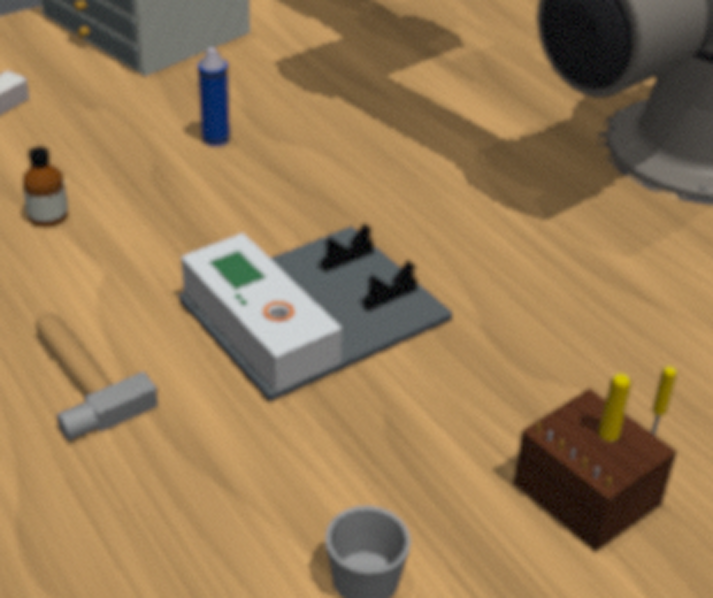

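The pictures show the handpiece standing at crop (705,328), the dock in the middle with the ring at (355,220), and the block with the fat-handled pin at (78,356). The thin look-alike pin stands separately. Next I fit the geometry.

Run:
```python
from h import *
from scipy.optimize import least_squares
ims=[ctrl.get_image("top"),ctrl.get_image("scene")]
W=[pts(p) for p in ims]
def rect(sel,name):
    for p,w in zip(ims,W):
        m=sel(w,p["frame"].astype(int)); q=w[m][:,:2].astype(np.float32)
        r=cv2.minAreaRect(q*1000); print(name,len(q),np.round(r[0],1),np.round(r[1],1),round(r[2],2), "z",np.median(w[m][:,2]).round(4))
box=lambda w,x0,x1,y0,y1,z0,z1:(w[...,0]>x0)&(w[...,0]<x1)&(w[...,1]>y0)&(w[...,1]<y1)&(w[...,2]>z0)&(w[...,2]<z1)
rect(lambda w,f:box(w,.54,.68,-.1,.15,.05,.058),"console")
rect(lambda w,f:box(w,.4,.68,-.1,.15,.008,.07),"dockall")
rect(lambda w,f:box(w,.41,.54,.27,.41,.058,.068),"block")
yel=lambda f:(f[...,2]>110)&(f[...,1]>100)&(f[...,0]<60)
for p,w in zip(ims,W):
    f=p["frame"].astype(int)
    m=yel(f)&box(w,.41,.5,.29,.38,.07,.15); q=w[m]; print("pin",len(q),q.mean(0).round(4),np.percentile(q,[1,99],axis=0).round(4).tolist())
    top=q[q[:,2]>q[:,2].max()-.02]; 
    ms=yel(f)&box(w,.35,.41,.27,.36,.03,.15); 
    m=box(w,.44,.52,-.34,-.26,.02,.095); q=w[m]
    s=least_squares(lambda c:np.hypot(q[:,0]-c[0],q[:,1]-c[1])-.017,[.475,-.30],loss="soft_l1",f_scale=.002)
    print("handp cyl",len(q),s.x.round(4)); m=box(w,.44,.52,-.34,-.26,.105,.13); print(" nose",w[m].mean(0).round(4))
    q=w[box(w,.41,.5,.29,.38,.07,.12)]
    s=least_squares(lambda c:np.hypot(q[:,0]-c[0],q[:,1]-c[1])-.008,[.457,.33],loss="soft_l1",f_scale=.002); print("pin cyl",len(q),s.x.round(4))
    # red/orange ring
    m=(f[...,2]>f[...,1]*1.35)&(f[...,2]>130)&box(w,.54,.65,-.1,.15,.045,.065); q=w[m]
    s=least_squares(lambda c:np.hypot(q[:,0]-c[0],q[:,1]-c[1])-.0115,q[:,:2].mean(0),loss="soft_l1",f_scale=.003); print("ring",len(q),s.x.round(4),q.mean(0).round(4))
    z=w[...,2]; m=box(w,-.2,.6,-.9,-.35,.03,.4); q=w[m]
    print("obst",len(q),np.percentile(q,[1,50,99],axis=0).round(3).tolist() if len(q) else 0)
```

```text
console 1471 [602.8  23.5] [ 71.1 170.1] 2.15 z 0.0542
console 1716 [604.6  24.3] [ 72.4 174.6] 2.25 z 0.0538
dockall 4608 [549.8  18.5] [230.  187.8] 2.23 z 0.0147
dockall 5220 [541.3  22.6] [211.5 175.2] 1.96 z 0.0262
block 946 [469.8 334.2] [80.5 91.5] 6.88 z 0.0642
block 1598 [471.  335.1] [82.4 91.6] 7.44 z 0.0634
pin 6 [0.4554 0.3294 0.1249] [[0.4513, 0.3254, 0.1206], [0.461, 0.3343, 0.1303]]
handp cyl 89 [ 0.4741 -0.307 ]
 nose [ 0.4726 -0.3046  0.1116]
pin cyl 42 [0.458  0.3335]<stdin>:26: RuntimeWarning: Mean of empty slice.
  ret = um.true_divide(
Traceback (most recent call last):
ValueError: Initial guess is outside of provided bounds
```

>>> send_rows --motion '[0, 0, -20, 0, 0.15, 0, 1, 0, 0, -20, 0, 0.15, 0, 1, 0, 0, 0, 0, 0, 0, 1]' --force 15

```text
time_s: 2.1
eef_pos: [0.1215, -0.512, 0.2679]
ee_rot: [-0.016, 0.982, 0.119, 0.149]
wrist_force: [-0.2, -0.1, -0.3]
opening: 0.0918
grasp_force: 0.0
```

Run:
```python
from h import *
s=ctrl.sense(); print(s["joints"].round(3),s["eef_pos"],s["ee_rot"])
```

```text
[-1.659  0.34   1.452  0.288  1.452 -0.378] [ 0.12151628 -0.51200197  0.26789109] [-0.01636332  0.98153889  0.1185161   0.14922326]
```

```bash
cat >> h.py <<'E'
def tool(head,down,rollflip=False):
    """tool z heading (deg azimuth), `down` deg below horizontal; x up-ish"""
    a,d=np.radians([head,down]); h=np.array([np.cos(a),np.sin(a),0])
    z=h*np.cos(d)-np.array([0,0,np.sin(d)]); y=np.array([h[1],-h[0],0]); x=np.cross(y,z)
    return np.stack([x,y,z],1)
def cur():
    s=ctrl.sense(); q=s["ee_rot"]; return s["eef_pos"],R.from_quat([q[1],q[2],q[3],q[0]])
def plan(P,Rm,n,g,p0=None,r0=None):
    if p0 is None: p0,r0=cur()
    rt=Rm if isinstance(Rm,R) else R.from_matrix(Rm)
    rv=(r0.inv()*rt).as_rotvec()/n; d=(np.array(P)-p0)/n
    rows=[]
    for k in range(n):
        rk=r0*R.from_rotvec(rv*k); rows.append(list(np.round(rk.inv().apply(d)*1000,1))+list(np.round(rv,3))+[g])
    for i in range(0,n,8): print([float(x) for r in rows[i:i+8] for x in r])
    return rt
E
python3 - <<'E'
from h import *
p=ctrl.get_image("scene"); w=pts(p)
box=lambda w,x0,x1,y0,y1,z0,z1:(w[...,0]>x0)&(w[...,0]<x1)&(w[...,1]>y0)&(w[...,1]<y1)&(w[...,2]>z0)&(w[...,2]<z1)
from scipy.optimize import least_squares
q=w[box(w,.44,.52,-.34,-.26,.02,.095)]
print(least_squares(lambda c:np.hypot(q[:,0]-c[0],q[:,1]-c[1])-.017,[.475,-.30],loss="soft_l1",f_scale=.002).x)
q=w[box(w,-.2,.7,-1.2,-.35,.03,.4)]
for x in np.arange(-.2,.7,.1):
    r=q[(q[:,0]>x)&(q[:,0]<x+.1)]
    if len(r)>5: print(round(x,1),len(r),np.percentile(r,[2,98],axis=0).round(3).tolist())
Rm=tool(55,20); plan(np.array([.474,-.306,.055])-.101*Rm[:,2],Rm,16,1)
E
```

```text
[ 0.47523429 -0.30642586]
-0.2 749 [[-0.198, -0.997, 0.032], [-0.102, -0.588, 0.205]]
-0.1 615 [[-0.099, -1.0, 0.032], [-0.002, -0.976, 0.139]]
0.0 816 [[0.002, -1.005, 0.033], [0.099, -0.455, 0.282]]
0.1 1031 [[0.102, -1.004, 0.034], [0.198, -0.451, 0.293]]
0.2 1269 [[0.203, -1.191, 0.034], [0.253, -0.984, 0.177]]
0.3 1370 [[0.313, -0.73, 0.034], [0.399, -0.501, 0.123]]
0.4 2170 [[0.402, -0.721, 0.034], [0.499, -0.484, 0.123]]
0.5 930 [[0.5, -0.713, 0.032], [0.532, -0.55, 0.122]]
0.6 137 [[0.642, -0.64, 0.03], [0.699, -0.483, 0.034]]
[15.8, -3.3, 16.4, 0.032, 0.055, -0.034, 1.0, 15.0, -2.3, 17.4, 0.032, 0.055, -0.034, 1.0, 14.0, -1.2, 18.2, 0.032, 0.055, -0.034, 1.0, 13.0, -0.1, 19.0, 0.032, 0.055, -0.034, 1.0, 12.0, 0.9, 19.7, 0.032, 0.055, -0.034, 1.0, 10.8, 1.9, 20.3, 0.032, 0.055, -0.034, 1.0, 9.6, 2.9, 20.7, 0.032, 0.055, -0.034, 1.0, 8.3, 3.9, 21.1, 0.032, 0.055, -0.034, 1.0]
[7.0, 4.9, 21.4, 0.032, 0.055, -0.034, 1.0, 5.6, 5.8, 21.6, 0.032, 0.055, -0.034, 1.0, 4.2, 6.6, 21.7, 0.032, 0.055, -0.034, 1.0, 2.8, 7.4, 21.6, 0.032, 0.055, -0.034, 1.0, 1.4, 8.2, 21.5, 0.032, 0.055, -0.034, 1.0, -0.1, 8.9, 21.3, 0.032, 0.055, -0.034, 1.0, -1.6, 9.6, 20.9, 0.032, 0.055, -0.034, 1.0, -3.1, 10.1, 20.5, 0.032, 0.055, -0.034, 1.0]
```

Run:
```python
from h import *
Rm=tool(25,22); plan(np.array([.4748,-.3063,.055])-.101*Rm[:,2],Rm,16,1); print(ctrl.sense()["time_s"])
```

```text
[14.7, -6.1, 15.9, 0.009, 0.055, -0.009, 1.0, 13.8, -5.8, 16.7, 0.009, 0.055, -0.009, 1.0, 12.9, -5.5, 17.5, 0.009, 0.055, -0.009, 1.0, 12.0, -5.2, 18.2, 0.009, 0.055, -0.009, 1.0, 11.0, -5.0, 18.9, 0.009, 0.055, -0.009, 1.0, 10.0, -4.7, 19.5, 0.009, 0.055, -0.009, 1.0, 9.0, -4.5, 20.1, 0.009, 0.055, -0.009, 1.0, 7.9, -4.2, 20.6, 0.009, 0.055, -0.009, 1.0]
[6.7, -3.9, 21.1, 0.009, 0.055, -0.009, 1.0, 5.6, -3.7, 21.4, 0.009, 0.055, -0.009, 1.0, 4.4, -3.5, 21.7, 0.009, 0.055, -0.009, 1.0, 3.3, -3.3, 22.0, 0.009, 0.055, -0.009, 1.0, 2.1, -3.0, 22.2, 0.009, 0.055, -0.009, 1.0, 0.9, -2.8, 22.3, 0.009, 0.055, -0.009, 1.0, -0.3, -2.6, 22.3, 0.009, 0.055, -0.009, 1.0, -1.5, -2.5, 22.3, 0.009, 0.055, -0.009, 1.0]
2.15
```

>>> send_rows --motion '[14.7, -6.1, 15.9, 0.009, 0.055, -0.009, 1, 13.8, -5.8, 16.7, 0.009, 0.055, -0.009, 1, 12.9, -5.5, 17.5, 0.009, 0.055, -0.009, 1, 12, -5.2, 18.2, 0.009, 0.055, -0.009, 1, 11, -5, 18.9, 0.009, 0.055, -0.009, 1, 10, -4.7, 19.5, 0.009, 0.055, -0.009, 1, 9, -4.5, 20.1, 0.009, 0.055, -0.009, 1, 7.9, -4.2, 20.6, 0.009, 0.055, -0.009, 1]'

```text
time_s: 2.95
eef_pos: [0.259, -0.4248, 0.1787]
ee_rot: [-0.075, 0.919, 0.155, 0.354]
wrist_force: [-0.3, -0.1, -0.1]
opening: 0.0922
grasp_force: 0.0
```

>>> send_rows --motion '[6.7, -3.9, 21.1, 0.009, 0.055, -0.009, 1, 5.6, -3.7, 21.4, 0.009, 0.055, -0.009, 1, 4.4, -3.5, 21.7, 0.009, 0.055, -0.009, 1, 3.3, -3.3, 22, 0.009, 0.055, -0.009, 1, 0, 0, 0, 0, 0, 0, 1]'

```text
time_s: 3.45
eef_pos: [0.3254, -0.3812, 0.134]
ee_rot: [-0.105, 0.87, 0.168, 0.451]
wrist_force: [-0.4, 0.9, 0.2]
opening: 0.0918
grasp_force: 0.0
```

Run:
```python
from h import *
s=ctrl.sense(); print(s["joints"].round(3))
Rm=tool(25,22); print(cur()[1].as_matrix().round(3)); plan(np.array([.4748,-.3063,.055])-.101*Rm[:,2],Rm,6,1)
```

```text
[-1.55   0.602  1.86   0.896  1.324 -0.893]
[[ 0.536  0.387  0.75 ]
 [ 0.197 -0.922  0.334]
 [ 0.821 -0.031 -0.571]]
[1.3, -1.1, 13.9, 0.003, 0.037, -0.008, 1.0, 0.8, -1.0, 14.0, 0.003, 0.037, -0.008, 1.0, 0.3, -1.0, 14.0, 0.003, 0.037, -0.008, 1.0, -0.2, -0.9, 14.0, 0.003, 0.037, -0.008, 1.0, -0.7, -0.9, 14.0, 0.003, 0.037, -0.008, 1.0, -1.3, -0.8, 14.0, 0.003, 0.037, -0.008, 1.0]
```

>>> send_rows --motion '[1.3, -1.1, 13.9, 0.003, 0.037, -0.008, 1, 0.8, -1, 14, 0.003, 0.037, -0.008, 1, 0.3, -1, 14, 0.003, 0.037, -0.008, 1, -0.2, -0.9, 14, 0.003, 0.037, -0.008, 1, -0.7, -0.9, 14, 0.003, 0.037, -0.008, 1, -1.3, -0.8, 14, 0.003, 0.037, -0.008, 1, 0, 0, 0, 0, 0, 0, 1]'

```text
time_s: 4.15
eef_pos: [0.3894, -0.3486, 0.0942]
ee_rot: [-0.118, 0.81, 0.181, 0.545]
wrist_force: [-1.0, -0.5, -0.8]
opening: 0.0918
grasp_force: 0.0
```

Run:
```python
from h import *
from scipy.optimize import least_squares
s=ctrl.sense(); print(s["joints"].round(3),s["wrist_force"])
p=ctrl.get_image("wrist"); cv2.imwrite("pics/wrist1.png",p["frame"]); w=pts(p)
f=p["frame"].astype(int)
m=(w[...,0]>.44)&(w[...,0]<.52)&(w[...,1]>-.35)&(w[...,1]<-.26)&(w[...,2]>.01)&(w[...,2]<.095)
q=w[m]; print(len(q)); print(least_squares(lambda c:np.hypot(q[:,0]-c[0],q[:,1]-c[1])-.017,[.475,-.30],loss="soft_l1",f_scale=.002).x)
Rm=tool(25,22); plan(np.array([.4748,-.3063,.055])+.019*Rm[:,2],Rm,8,1)
```

```text
[-1.475  0.795  1.905  1.107  1.359 -1.154] [-0.99333849 -0.54378616 -0.84574168]
3268
[ 0.47573244 -0.30747536]
[-0.1, -0.4, 15.3, 0.001, 0.0, 0.001, 1.0, -0.1, -0.4, 15.3, 0.001, 0.0, 0.001, 1.0, -0.1, -0.4, 15.3, 0.001, 0.0, 0.001, 1.0, -0.1, -0.4, 15.3, 0.001, 0.0, 0.001, 1.0, -0.1, -0.4, 15.3, 0.001, 0.0, 0.001, 1.0, -0.1, -0.4, 15.3, 0.001, 0.0, 0.001, 1.0, -0.1, -0.4, 15.3, 0.001, 0.0, 0.001, 1.0, -0.1, -0.4, 15.3, 0.001, 0.0, 0.001, 1.0]
```

View pics/wrist1.png

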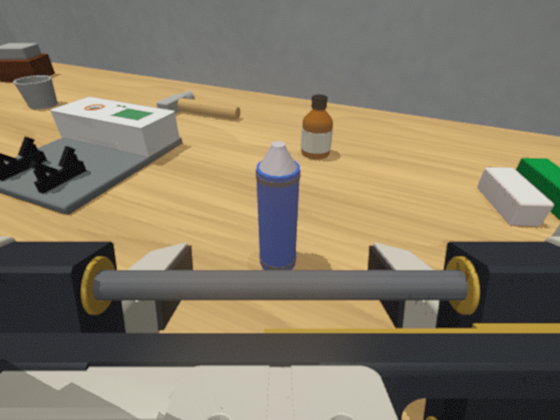

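The wrist view shows the handpiece centred between the open fingers at column 278. I move in and grip.

>>> send_rows --motion '[0, -0.3, 15.3, 0, 0, 0, 1, 0, -0.3, 15.3, 0, 0, 0, 1, 0, -0.3, 15.3, 0, 0, 0, 1, 0, -0.3, 15.3, 0, 0, 0, 1, 0, -0.3, 15.3, 0, 0, 0, 1, 0, -0.3, 15.3, 0, 0, 0, 1, 0, -0.3, 15.3, 0, 0, 0, 1, 0, 0, 15.3, 0, 0, 0, 1]' --force 25

```text
time_s: 5.0
eef_pos: [0.4925, -0.3003, 0.0486]
ee_rot: [-0.116, 0.81, 0.181, 0.546]
wrist_force: [0.2, -0.1, 0.2]
opening: 0.092
grasp_force: 0.0
```

>>> send_rows --motion '[0, 0, 0, 0, 0, 0, 0, 0, 0, 0, 0, 0, 0, -0.3, 0, 0, 0, 0, 0, 0, -1, 0, 0, 0, 0, 0, 0, -1, 0, 0, 0, 0, 0, 0, -1, 0, 0, 0, 0, 0, 0, -1]' --force 25

```text
time_s: 5.6
eef_pos: [0.4912, -0.3016, 0.0493]
ee_rot: [-0.115, 0.81, 0.18, 0.547]
wrist_force: [-0.7, 0.5, -0.4]
opening: 0.0481
grasp_force: 0.0
```

Run:
```python
from h import *
s=ctrl.sense(); print(s["joints"].round(3),s["opening"],s["grasp_force"])
p0,r0=cur(); print(p0, r0.as_matrix().round(3))
# lift straight, then to above cradle
d=R.from_euler("z",2.2,degrees=True)
plan(p0+np.array([0,0,.12]),r0,5,-1)
p1=p0+np.array([0,0,.12])
Rm=tool(92.2,112); g=np.array([.4756,.0189,.16])
rt=plan(g+.019*Rm[:,2],Rm,24,-1,p1,r0)
```

```text
[-1.247  0.886  1.922  1.344  1.24  -1.231] 0.04809886777380899 0.0
[ 0.49116688 -0.30163187  0.04933691] [[ 0.337  0.418  0.844]
 [ 0.166 -0.909  0.383]
 [ 0.927  0.011 -0.376]]
[22.2, 0.3, -9.0, 0.0, 0.0, 0.0, -1.0, 22.2, 0.3, -9.0, 0.0, 0.0, 0.0, -1.0, 22.2, 0.3, -9.0, 0.0, 0.0, 0.0, -1.0, 22.2, 0.3, -9.0, 0.0, 0.0, 0.0, -1.0, 22.2, 0.3, -9.0, 0.0, 0.0, 0.0, -1.0]
[0.9, -12.1, 4.9, 0.021, -0.057, -0.049, -1.0, 1.8, -12.0, 5.1, 0.021, -0.057, -0.049, -1.0, 2.7, -11.7, 5.2, 0.021, -0.057, -0.049, -1.0, 3.5, -11.5, 5.3, 0.021, -0.057, -0.049, -1.0, 4.4, -11.2, 5.3, 0.021, -0.057, -0.049, -1.0, 5.2, -10.8, 5.3, 0.021, -0.057, -0.049, -1.0, 6.1, -10.4, 5.2, 0.021, -0.057, -0.049, -1.0, 6.9, -10.0, 5.0, 0.021, -0.057, -0.049, -1.0]
[7.6, -9.5, 4.8, 0.021, -0.057, -0.049, -1.0, 8.4, -9.0, 4.6, 0.021, -0.057, -0.049, -1.0, 9.0, -8.5, 4.2, 0.021, -0.057, -0.049, -1.0, 9.7, -8.0, 3.9, 0.021, -0.057, -0.049, -1.0, 10.3, -7.4, 3.5, 0.021, -0.057, -0.049, -1.0, 10.8, -6.8, 3.0, 0.021, -0.057, -0.049, -1.0, 11.3, -6.2, 2.6, 0.021, -0.057, -0.049, -1.0, 11.7, -5.6, 2.0, 0.021, -0.057, -0.049, -1.0]
[12.1, -5.0, 1.5, 0.021, -0.057, -0.049, -1.0, 12.4, -4.3, 0.9, 0.021, -0.057, -0.049, -1.0, 12.6, -3.7, 0.3, 0.021, -0.057, -0.049, -1.0, 12.8, -3.1, -0.4, 0.021, -0.057, -0.049, -1.0, 12.8, -2.5, -1.1, 0.021, -0.057, -0.049, -1.0, 12.9, -1.8, -1.7, 0.021, -0.057, -0.049, -1.0, 12.8, -1.3, -2.4, 0.021, -0.057, -0.049, -1.0, 12.7, -0.7, -3.1, 0.021, -0.057, -0.049, -1.0]
```

>>> send_rows --motion '[0, 0, 0, 0, 0, 0, -1, 0, 0, 0, 0, 0, 0, -1, 0, 0, 0, 0, 0, 0, -1, 0, 0, 0, 0, 0, 0, -1]'

```text
time_s: 6.0
eef_pos: [0.4914, -0.3012, 0.0492]
ee_rot: [-0.115, 0.81, 0.181, 0.547]
wrist_force: [-0.4, -0.3, 0.8]
opening: 0.0323
grasp_force: 24.8
```

>>> send_rows --motion '[11, 0, -4.5, 0, 0, 0, -1, 22.2, 0.3, -9, 0, 0, 0, -1, 22.2, 0.3, -9, 0, 0, 0, -1, 22.2, 0.3, -9, 0, 0, 0, -1, 22.2, 0.3, -9, 0, 0, 0, -1, 11, 0, -4.5, 0, 0, 0, -1, 0, 0, 0, 0, 0, 0, -1]'

```text
time_s: 6.7
eef_pos: [0.4914, -0.3014, 0.1703]
ee_rot: [-0.114, 0.81, 0.182, 0.547]
wrist_force: [0.6, -0.3, -2.8]
opening: 0.0327
grasp_force: 24.8
```

Run:
```python
from h import *
s=ctrl.sense(); print(s["joints"].round(3),s["opening"],s["grasp_force"],s["wrist_force"])
p=ctrl.get_image("scene"); w=pts(p); t=s["eef_pos"]
g=t-.019*cur()[1].as_matrix()[:,2]; print("grasp",g)
f=p["frame"].astype(int)
m=(np.linalg.norm(w-g,axis=-1)<.1)&(f[...,0]>f[...,2]*1.8)&(f[...,0]>60)
q=w[m]; c,_,v=np.linalg.svd(q-q.mean(0)); print(len(q),q.mean(0),v[0]); print(np.percentile(q,[1,99],axis=0))
```

```text
[-1.246  0.633  1.918  1.268  1.307 -0.974] 0.03269722492111236 24.781404733657837 [ 0.61158558 -0.27444453 -2.75741756]
grasp [ 0.4754022  -0.30869511  0.17743294]
356 [ 0.48307709 -0.29623252  0.17774658] [ 0.04042021  0.0136791  -0.99908913]
[[ 0.46408196 -0.31395618  0.12863811]
 [ 0.49382053 -0.2869431   0.2206891 ]]
```

>>> send_rows --motion '[0.9, -12.1, 4.9, 0.021, -0.057, -0.049, -1, 1.8, -12, 5.1, 0.021, -0.057, -0.049, -1, 2.7, -11.7, 5.2, 0.021, -0.057, -0.049, -1, 3.5, -11.5, 5.3, 0.021, -0.057, -0.049, -1, 4.4, -11.2, 5.3, 0.021, -0.057, -0.049, -1, 5.2, -10.8, 5.3, 0.021, -0.057, -0.049, -1, 6.1, -10.4, 5.2, 0.021, -0.057, -0.049, -1, 6.9, -10, 5, 0.021, -0.057, -0.049, -1]'

```text
time_s: 7.55
eef_pos: [0.486, -0.1958, 0.1584]
ee_rot: [-0.032, 0.849, 0.4, 0.344]
wrist_force: [-0.7, 1.3, -1.7]
opening: 0.0322
grasp_force: 24.8
```

>>> send_rows --motion '[7.6, -9.5, 4.8, 0.021, -0.057, -0.049, -1, 8.4, -9, 4.6, 0.021, -0.057, -0.049, -1, 9, -8.5, 4.2, 0.021, -0.057, -0.049, -1, 9.7, -8, 3.9, 0.021, -0.057, -0.049, -1, 10.3, -7.4, 3.5, 0.021, -0.057, -0.049, -1, 10.8, -6.8, 3, 0.021, -0.057, -0.049, -1, 11.3, -6.2, 2.6, 0.021, -0.057, -0.049, -1, 11.7, -5.6, 2, 0.021, -0.057, -0.049, -1]'

```text
time_s: 8.35
eef_pos: [0.4812, -0.0913, 0.1493]
ee_rot: [0.056, 0.805, 0.58, 0.11]
wrist_force: [-0.6, 0.6, -2.1]
opening: 0.0325
grasp_force: 24.8
```

Run:
```python
from h import *
s=ctrl.sense(); print(s["joints"].round(3),s["opening"],s["grasp_force"],s["wrist_force"])
Rm=tool(92.2,112.2); g=np.array([.4754,.0239,.15])
plan(g+.019*Rm[:,2],Rm,10,-1)
```

```text
[-0.434  0.251  1.929  0.197  0.764 -0.24 ] 0.03251023466335312 24.78286385536194 [-0.57529781  0.55283471 -2.07230916]
[9.9, -4.4, 1.9, 0.016, -0.045, -0.04, -1.0, 10.1, -3.9, 1.5, 0.016, -0.045, -0.04, -1.0, 10.3, -3.5, 1.1, 0.016, -0.045, -0.04, -1.0, 10.5, -3.1, 0.7, 0.016, -0.045, -0.04, -1.0, 10.6, -2.6, 0.3, 0.016, -0.045, -0.04, -1.0, 10.7, -2.2, -0.2, 0.016, -0.045, -0.04, -1.0, 10.8, -1.8, -0.6, 0.016, -0.045, -0.04, -1.0, 10.8, -1.3, -1.1, 0.016, -0.045, -0.04, -1.0]
[10.8, -0.9, -1.6, 0.016, -0.045, -0.04, -1.0, 10.7, -0.5, -2.0, 0.016, -0.045, -0.04, -1.0]
```

>>> send_rows --motion '[9.9, -4.4, 1.9, 0.016, -0.045, -0.04, -1, 10.1, -3.9, 1.5, 0.016, -0.045, -0.04, -1, 10.3, -3.5, 1.1, 0.016, -0.045, -0.04, -1, 10.5, -3.1, 0.7, 0.016, -0.045, -0.04, -1, 10.6, -2.6, 0.3, 0.016, -0.045, -0.04, -1, 10.7, -2.2, -0.2, 0.016, -0.045, -0.04, -1, 10.8, -1.8, -0.6, 0.016, -0.045, -0.04, -1, 10.8, -1.3, -1.1, 0.016, -0.045, -0.04, -1]'

```text
time_s: 9.15
eef_pos: [0.4768, -0.0052, 0.1358]
ee_rot: [0.124, 0.712, 0.686, -0.083]
wrist_force: [0.7, -0.3, -2.2]
opening: 0.0324
grasp_force: 24.8
```

>>> send_rows --motion '[10.8, -0.9, -1.6, 0.016, -0.045, -0.04, -1, 10.7, -0.5, -2, 0.016, -0.045, -0.04, -1, 0, 0, 0, 0, 0, 0, -1]'

```text
time_s: 9.45
eef_pos: [0.476, 0.0176, 0.1319]
ee_rot: [0.139, 0.681, 0.707, -0.131]
wrist_force: [-0.5, 0.1, -2.2]
opening: 0.0327
grasp_force: 24.8
```

Run:
```python
from h import *
s=ctrl.sense(); print(s["joints"].round(3),s["opening"],s["grasp_force"],s["wrist_force"])
pos,r=cur(); M=r.as_matrix(); print(M.round(3)); g=pos-.019*M[:,2]; print("grasp",g)
for n in ["scene","top"]:
    p=ctrl.get_image(n); w=pts(p); f=p["frame"].astype(int); cv2.imwrite(f"pics/{n}2.png",p["frame"])
    m=(np.linalg.norm(w-g,axis=-1)<.1)&(f[...,0]>f[...,2]*1.8)&(f[...,0]>60)
    q=w[m]; c,_,v=np.linalg.svd(q-q.mean(0)); print(n,len(q),q.mean(0).round(4),v[0].round(3)); print(np.percentile(q,[1,99],axis=0).round(4))
Rm=tool(92.2,112.2); plan(np.array([.4754,.0239,.058])+.019*Rm[:,2],Rm,8,-1)
```

```text
[ 0.126  0.412  1.784 -0.453  1.024  0.341] 0.03266626981129192 24.78690594434738 [-0.50690463  0.10863696 -2.20143031]
[[-0.035  0.999  0.019]
 [ 0.927  0.039 -0.374]
 [-0.375  0.005 -0.927]]
grasp [0.47566305 0.0247069  0.14951166]
scene 103 [0.4866 0.0605 0.1607] [-0.252 -0.683 -0.685]
[[0.4676 0.0411 0.1463]
 [0.5115 0.0815 0.1879]]
top 278 [ 0.4746 -0.0014  0.1651] [-0.003  0.929  0.369]
[[ 0.4597 -0.0298  0.1525]
 [ 0.4911  0.0309  0.2352]]
[4.4, -0.2, 10.7, 0.001, -0.001, -0.001, -1.0, 4.4, -0.1, 10.7, 0.001, -0.001, -0.001, -1.0, 4.4, -0.1, 10.7, 0.001, -0.001, -0.001, -1.0, 4.4, -0.1, 10.7, 0.001, -0.001, -0.001, -1.0, 4.4, -0.1, 10.7, 0.001, -0.001, -0.001, -1.0, 4.4, -0.1, 10.7, 0.001, -0.001, -0.001, -1.0, 4.4, -0.1, 10.7, 0.001, -0.001, -0.001, -1.0, 4.4, -0.1, 10.7, 0.001, -0.001, -0.001, -1.0]
```

Run:
```python
import cv2,numpy as np
a=cv2.imread("pics/top2.png")[160:300,200:350]; b=cv2.imread("pics/scene2.png")[130:270,240:390]
cv2.imwrite("pics/c2.png",cv2.resize(np.hstack([a,b]),(800,372),interpolation=cv2.INTER_CUBIC))
```

```text
(no output)
```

View pics/c2.png

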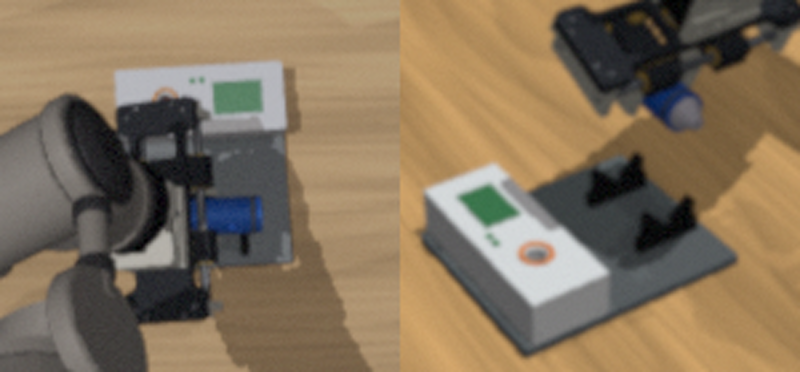

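The handpiece hangs level along the dock's y, above both saddles, with the nose towards +y. I lower it.

>>> send_rows --motion '[4.4, -0.2, 10.7, 0.001, -0.001, -0.001, -1, 4.4, -0.1, 10.7, 0.001, -0.001, -0.001, -1, 4.4, -0.1, 10.7, 0.001, -0.001, -0.001, -1, 4.4, -0.1, 10.7, 0.001, -0.001, -0.001, -1, 4.4, -0.1, 10.7, 0.001, -0.001, -0.001, -1, 4.4, -0.1, 10.7, 0.001, -0.001, -0.001, -1, 4.4, -0.1, 10.7, 0.001, -0.001, -0.001, -1, 2.2, 0, 5.3, 0, 0, 0, -1]'

```text
time_s: 10.35
eef_pos: [0.4762, 0.0161, 0.046]
ee_rot: [0.14, 0.68, 0.707, -0.135]
wrist_force: [-0.4, -0.6, -2.5]
opening: 0.0323
grasp_force: 24.8
```

>>> send_rows --motion '[2.2, 0, 5.3, 0, 0, 0, -1, 0, 0, 0, 0, 0, 0, -1, 0, 0, 0, 0, 0, 0, -1]'

```text
time_s: 10.65
eef_pos: [0.4769, 0.0162, 0.0418]
ee_rot: [0.14, 0.68, 0.707, -0.134]
wrist_force: [-0.1, -0.1, -1.9]
opening: 0.0326
grasp_force: 24.8
```

>>> send_rows --motion '[0.8, 0, 1.9, 0, 0, 0, -1, 0.4, 0, 0.9, 0, 0, 0, -1, 0, 0, 0, 0, 0, 0, -1]'

```text
time_s: 10.95
eef_pos: [0.4767, 0.0162, 0.0387]
ee_rot: [0.14, 0.68, 0.707, -0.134]
wrist_force: [0.1, 0.5, -2.2]
opening: 0.0324
grasp_force: 24.8
```

Run:
```python
from h import *
s=ctrl.sense(); pos,r=cur(); M=r.as_matrix(); g=pos-.019*M[:,2]; print("grasp",g,M.round(3)[:,2],s["wrist_force"],s["moment"])
```

```text
grasp [0.47640372 0.02342837 0.05628112] [ 0.016 -0.381 -0.925] [ 0.08280367  0.54382534 -2.19817062] [ 0.33521265 -0.11021148  0.02389793]
```

>>> send_rows --motion '[0.7, -0.5, 1.8, 0, 0, 0, -1, 0, 0, 0, 0, 0, 0, -1]'

```text
time_s: 11.15
eef_pos: [0.476, 0.0161, 0.0366]
ee_rot: [0.14, 0.68, 0.707, -0.134]
wrist_force: [-0.0, -0.2, -1.1]
opening: 0.0323
grasp_force: 24.8
```

>>> send_rows --motion '[0.6, 0, 1.4, 0, 0, 0, -1, 0, 0, 0, 0, 0, 0, -1]'

```text
time_s: 11.35
eef_pos: [0.4763, 0.0161, 0.0354]
ee_rot: [0.141, 0.68, 0.707, -0.134]
wrist_force: [-0.5, -1.0, 1.5]
opening: 0.0322
grasp_force: 24.7
```

>>> send_rows --motion '[0.4, 0, 0.9, 0, 0, 0, -1, 0, 0, 0, 0, 0, 0, -1]'

```text
time_s: 11.55
eef_pos: [0.4765, 0.016, 0.0351]
ee_rot: [0.141, 0.68, 0.707, -0.134]
wrist_force: [-2.5, -0.1, 8.1]
opening: 0.0322
grasp_force: 24.7
```

>>> send_rows --motion '[0, 0, -0.5, 0, 0, 0, -0.1, 0, 0, 0, 0, 0, 0, 0.1, 0, 0, 0, 0, 0, 0, 0.2, 0, 0, 0, 0, 0, 0, 0.2, 0, 0, 0, 0, 0, 0, 0.2, 0, 0, 0, 0, 0, 0, 0.2]'

```text
time_s: 12.15
eef_pos: [0.4761, 0.0164, 0.0345]
ee_rot: [0.14, 0.68, 0.707, -0.134]
wrist_force: [-0.1, 0.2, -0.5]
opening: 0.0553
grasp_force: 0.0
```

>>> send_rows --motion '[0, 0, -10, 0, 0, 0, 0.2, 0, 0, -15, 0, 0, 0, 0.2, 0, 0, -20, 0, 0, 0, 0.2, 0, 0, -20, 0, 0, 0, 0.2, 0, 0, -20, 0, 0, 0, 0.2, 0, 0, -20, 0, 0, 0, 0.2, 0, 0, -20, 0, 0, 0, 0.2, 0, 0, -20, 0, 0, 0, 0.2]'

```text
time_s: 12.95
eef_pos: [0.4736, 0.0722, 0.1702]
ee_rot: [0.14, 0.68, 0.707, -0.134]
wrist_force: [-0.5, 0.1, 0.0]
opening: 0.055
grasp_force: 0.0
```

Run:
```python
from h import *
s=ctrl.sense(); print(s["joints"].round(3),s["opening"],s["eef_pos"])
for n in ["scene","top"]:
    p=ctrl.get_image(n); w=pts(p); f=p["frame"].astype(int); cv2.imwrite(f"pics/{n}3.png",p["frame"])
    m=(np.linalg.norm(w-[.4756,.019,.052],axis=-1)<.1)&(f[...,0]>f[...,2]*1.8)&(f[...,0]>60)
    q=w[m]; c,_,v=np.linalg.svd(q-q.mean(0)); print(n,len(q),q.mean(0).round(4),v[0].round(3)); print(np.percentile(q,[1,99],axis=0).round(4))
# to pin: tool down, closing radial-ish, heading = tool x
a=np.radians(36); x=np.array([-np.sin(a),np.cos(a),0]); y=np.array([np.cos(a),np.sin(a),0]); Rm=np.stack([x,y,[0,0,-1.]],1)
plan([.4583,.3333,.20],Rm,16,0.2)
```

```text
[ 0.24   0.391  1.692 -0.417  1.172  0.386] 0.05504685415797355 [0.47362885 0.07223754 0.17016887]
scene 453 [0.4848 0.0215 0.0614] [ 0.034 -0.999  0.005]
[[ 0.4689 -0.0274  0.0444]
 [ 0.4947  0.0677  0.0698]]
top 441 [0.4752 0.0169 0.0643] [ 0.031 -1.     0.005]
[[ 0.4592 -0.0322  0.0101]
 [ 0.4955  0.0649  0.0723]]
[14.4, -0.4, -7.8, -0.007, 0.024, -0.036, 0.2, 14.6, 0.2, -7.5, -0.007, 0.024, -0.036, 0.2, 14.8, 0.8, -7.2, -0.007, 0.024, -0.036, 0.2, 14.9, 1.4, -6.8, -0.007, 0.024, -0.036, 0.2, 15.0, 2.0, -6.4, -0.007, 0.024, -0.036, 0.2, 15.0, 2.5, -6.1, -0.007, 0.024, -0.036, 0.2, 15.1, 3.1, -5.7, -0.007, 0.024, -0.036, 0.2, 15.1, 3.7, -5.3, -0.007, 0.024, -0.036, 0.2]
[15.1, 4.3, -4.9, -0.007, 0.024, -0.036, 0.2, 15.0, 4.9, -4.5, -0.007, 0.024, -0.036, 0.2, 14.9, 5.5, -4.1, -0.007, 0.024, -0.036, 0.2, 14.8, 6.0, -3.7, -0.007, 0.024, -0.036, 0.2, 14.7, 6.6, -3.3, -0.007, 0.024, -0.036, 0.2, 14.5, 7.1, -3.0, -0.007, 0.024, -0.036, 0.2, 14.3, 7.7, -2.6, -0.007, 0.024, -0.036, 0.2, 14.0, 8.2, -2.2, -0.007, 0.024, -0.036, 0.2]
```

>>> send_rows --motion '[14.4, -0.4, -7.8, -0.007, 0.024, -0.036, 0.2, 14.6, 0.2, -7.5, -0.007, 0.024, -0.036, 0.2, 14.8, 0.8, -7.2, -0.007, 0.024, -0.036, 0.2, 14.9, 1.4, -6.8, -0.007, 0.024, -0.036, 0.2, 15, 2, -6.4, -0.007, 0.024, -0.036, 0.2, 15, 2.5, -6.1, -0.007, 0.024, -0.036, 0.2, 15.1, 3.1, -5.7, -0.007, 0.024, -0.036, 0.2, 15.1, 3.7, -5.3, -0.007, 0.024, -0.036, 0.2]'

```text
time_s: 13.85
eef_pos: [0.4652, 0.2023, 0.1824]
ee_rot: [0.07, 0.576, 0.811, -0.068]
wrist_force: [1.1, 0.3, -0.1]
opening: 0.055
grasp_force: 0.0
```

>>> send_rows --motion '[15.1, 4.3, -4.9, -0.007, 0.024, -0.036, 0.2, 15, 4.9, -4.5, -0.007, 0.024, -0.036, 0.2, 14.9, 5.5, -4.1, -0.007, 0.024, -0.036, 0.2, 14.8, 6, -3.7, -0.007, 0.024, -0.036, 0.2, 14.7, 6.6, -3.3, -0.007, 0.024, -0.036, 0.2, 14.5, 7.1, -3, -0.007, 0.024, -0.036, 0.2, 14.3, 7.7, -2.6, -0.007, 0.024, -0.036, 0.2, 14, 8.2, -2.2, -0.007, 0.024, -0.036, 0.2]'

```text
time_s: 14.65
eef_pos: [0.4575, 0.3325, 0.1968]
ee_rot: [-0.003, 0.456, 0.89, 0.001]
wrist_force: [0.5, -0.1, 0.7]
opening: 0.0548
grasp_force: 0.0
```

>>> send_rows --motion '[0, 0, 0, 0, 0, 0, 0.2, 0, 0, 0, 0, 0, 0, 0.2]'

```text
time_s: 14.85
eef_pos: [0.4577, 0.3316, 0.1968]
ee_rot: [-0.002, 0.457, 0.89, 0.0]
wrist_force: [-0.5, -0.1, 0.1]
opening: 0.0549
grasp_force: 0.0
```

Run:
```python
from h import *
from scipy.optimize import least_squares
s=ctrl.sense(); print(s["joints"].round(3),s["opening"],s["eef_pos"])
p=ctrl.get_image("wrist"); cv2.imwrite("pics/wrist2.png",p["frame"]); w=pts(p); f=p["frame"].astype(int)
yel=(f[...,2]>90)&(f[...,1]>80)&(f[...,0]<70)
for nm,c0 in [("pin",[.4583,.3333]),("other",[.386,.317])]:
    m=yel&(np.hypot(w[...,0]-c0[0],w[...,1]-c0[1])<.025)&(w[...,2]<.14)&(w[...,2]>.03); q=w[m]
    if len(q)<5: print(nm,len(q)); continue
    print(nm,len(q),np.percentile(q,[1,50,99],axis=0).round(4).tolist())
    t=q[q[:,2]>np.percentile(q[:,2],99)-.004]; print(" top",len(t),cv2.minEnclosingCircle((t[:,:2]*1000).astype(np.float32)))
    print(" cyl",least_squares(lambda c:np.hypot(q[:,0]-c[0],q[:,1]-c[1])-.008,c0,loss="soft_l1",f_scale=.002).x.round(4))
a=np.radians(36); x=np.array([-np.sin(a),np.cos(a),0]); y=np.array([np.cos(a),np.sin(a),0]); Rm=np.stack([x,y,[0,0,-1.]],1)
plan([.4583,.3333,.083],Rm,8,0.2)
```

```text
[ 0.49   0.44   1.457  0.003  1.246 -0.133] 0.05492026443403788 [0.45766831 0.33157745 0.19682246]
pin 2127 [[0.4348, 0.3109, 0.0623], [0.4543, 0.3368, 0.0643], [0.4816, 0.3568, 0.1246]]
 top 294 ((458.8612060546875, 332.0281066894531), 7.731417655944824)
 cyl [0.4554 0.3367]
other 291 [[0.383, 0.3152, 0.0437], [0.3893, 0.3225, 0.0868], [0.3941, 0.3255, 0.0907]]
 top 148 ((387.9363098144531, 320.0554504394531), 5.771860599517822)
 cyl [0.3869 0.3163]
[0.1, 0.2, 14.2, -0.0, -0.0, -0.001, 0.2, 0.1, 0.2, 14.2, -0.0, -0.0, -0.001, 0.2, 0.1, 0.2, 14.2, -0.0, -0.0, -0.001, 0.2, 0.1, 0.2, 14.2, -0.0, -0.0, -0.001, 0.2, 0.1, 0.2, 14.2, -0.0, -0.0, -0.001, 0.2, 0.1, 0.2, 14.2, -0.0, -0.0, -0.001, 0.2, 0.1, 0.2, 14.2, -0.0, -0.0, -0.001, 0.2, 0.1, 0.2, 14.2, -0.0, -0.0, -0.001, 0.2]
```

View pics/wrist2.png

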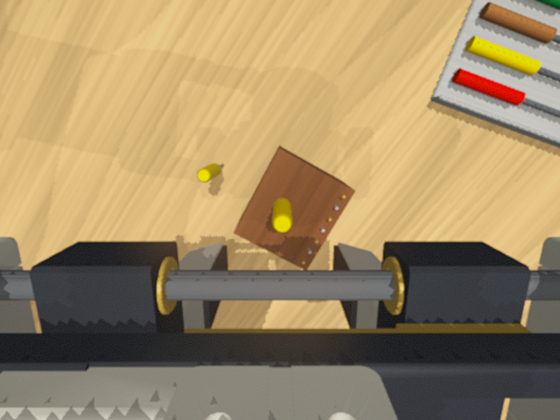

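The wrist view shows the thick pin at (282,215) in the block and the thin look-alike at (209,173), out of the fingers' way. I descend and grip.

>>> send_rows --motion '[0, 0.2, 14.2, 0, 0, 0, 0.2, 0, 0.2, 14.2, 0, 0, 0, 0.2, 0, 0.2, 14.2, 0, 0, 0, 0.2, 0, 0.1, 14.2, 0, 0, 0, 0.2, 0, 0.1, 14.2, 0, 0, 0, 0.2, 0, 0, 14.2, 0, 0, 0, 0.2, 0, 0, 14.2, 0, 0, 0, 0.2, 0, 0, 14.2, 0, 0, 0, 0.2]' --force 40

```text
time_s: 15.7
eef_pos: [0.4583, 0.3322, 0.0832]
ee_rot: [-0.002, 0.457, 0.889, 0.001]
wrist_force: [-0.4, 0.3, -0.2]
opening: 0.0552
grasp_force: 0.0
```

>>> send_rows --motion '[0, 0, 0, 0, 0, 0, -0.3, 0, 0, 0, 0, 0, 0, -0.5, 0, 0, 0, 0, 0, 0, -1, 0, 0, 0, 0, 0, 0, -1, 0, 0, 0, 0, 0, 0, -1, 0, 0, 0, 0, 0, 0, -1, 0, 0, 0, 0, 0, 0, -1, 0, 0, 0, 0, 0, 0, -1]' --force 40

```text
time_s: 16.5
eef_pos: [0.4586, 0.3332, 0.0844]
ee_rot: [-0.002, 0.456, 0.89, 0.001]
wrist_force: [-1.7, -0.1, 3.7]
opening: 0.0155
grasp_force: 40.0
```

Run:
```python
from h import *
s=ctrl.sense(); print(s["opening"],s["grasp_force"],s["eef_pos"],s["wrist_force"],cur()[1].as_matrix().round(3))
p0,r0=cur(); p1=p0+[0,0,.09]
plan(p1,r0,8,-1); x0=r0.as_matrix()
plan([.6022,.0588,p1[2]],r0,12,-1,p1,r0)
```

```text
0.015519694206857703 40.001281764607484 [0.45855896 0.33318481 0.08437252] [-1.68491773 -0.14587341  3.71774969] [[-0.583  0.812 -0.001]
 [ 0.812  0.583  0.004]
 [ 0.004  0.001 -1.   ]]
[0.0, 0.0, -11.2, 0.0, 0.0, 0.0, -1.0, 0.0, 0.0, -11.2, 0.0, 0.0, 0.0, -1.0, 0.0, 0.0, -11.2, 0.0, 0.0, 0.0, -1.0, 0.0, 0.0, -11.2, 0.0, 0.0, 0.0, -1.0, 0.0, 0.0, -11.2, 0.0, 0.0, 0.0, -1.0, 0.0, 0.0, -11.2, 0.0, 0.0, 0.0, -1.0, 0.0, 0.0, -11.2, 0.0, 0.0, 0.0, -1.0, 0.0, 0.0, -11.2, 0.0, 0.0, 0.0, -1.0]
[-25.6, -3.6, -0.1, 0.0, 0.0, 0.0, -1.0, -25.6, -3.6, -0.1, 0.0, 0.0, 0.0, -1.0, -25.6, -3.6, -0.1, 0.0, 0.0, 0.0, -1.0, -25.6, -3.6, -0.1, 0.0, 0.0, 0.0, -1.0, -25.6, -3.6, -0.1, 0.0, 0.0, 0.0, -1.0, -25.6, -3.6, -0.1, 0.0, 0.0, 0.0, -1.0, -25.6, -3.6, -0.1, 0.0, 0.0, 0.0, -1.0, -25.6, -3.6, -0.1, 0.0, 0.0, 0.0, -1.0]
[-25.6, -3.6, -0.1, 0.0, 0.0, 0.0, -1.0, -25.6, -3.6, -0.1, 0.0, 0.0, 0.0, -1.0, -25.6, -3.6, -0.1, 0.0, 0.0, 0.0, -1.0, -25.6, -3.6, -0.1, 0.0, 0.0, 0.0, -1.0]
```

>>> send_rows --motion '[0, 0, -6, 0, 0, 0, -1, 0, 0, -12, 0, 0, 0, -1, 0, 0, -12, 0, 0, 0, -1, 0, 0, -13, 0, 0, 0, -1, 0, 0, -15, 0, 0, 0, -1, 0, 0, -15, 0, 0, 0, -1, 0, 0, -15, 0, 0, 0, -1, 0, 0, -7, 0, 0, 0, -1]'

```text
time_s: 17.3
eef_pos: [0.4592, 0.3331, 0.1813]
ee_rot: [-0.001, 0.457, 0.89, 0.002]
wrist_force: [-0.5, -0.8, -0.2]
opening: 0.0156
grasp_force: 40.0
```

>>> send_rows --motion '[-12, -1.8, 0, 0, 0, 0, -1, -25.6, -3.6, 0, 0, 0, 0, -1, -25.6, -3.6, 0, 0, 0, 0, -1, -25.6, -3.6, 0, 0, 0, 0, -1, -25.6, -3.6, 0, 0, 0, 0, -1, -25.6, -3.6, 0, 0, 0, 0, -1, -25.6, -3.6, 0, 0, 0, 0, -1, -25.6, -3.6, 0, 0, 0, 0, -1]'

```text
time_s: 18.1
eef_pos: [0.5483, 0.1597, 0.1773]
ee_rot: [-0.002, 0.457, 0.89, 0.001]
wrist_force: [0.2, -0.0, -0.8]
opening: 0.0152
grasp_force: 40.0
```

>>> send_rows --motion '[-25.6, -3.6, 0, 0, 0, 0, -1, -25.6, -3.6, 0, 0, 0, 0, -1, -25.6, -3.6, 0, 0, 0, 0, -1, -25.6, -3.6, 0, 0, 0, 0, -1, -12, -1.8, 0, 0, 0, 0, -1, 0, 0, 0, 0, 0, 0, -1, 0, 0, 0, 0, 0, 0, -1]'

```text
time_s: 18.8
eef_pos: [0.6011, 0.0597, 0.1772]
ee_rot: [-0.002, 0.457, 0.89, 0.001]
wrist_force: [-0.3, 0.3, -0.1]
opening: 0.0152
grasp_force: 40.0
```

Run:
```python
from h import *
s=ctrl.sense(); print(s["opening"],s["grasp_force"],s["eef_pos"],s["wrist_force"])
for n in ["wrist","scene","top"]:
    p=ctrl.get_image(n); cv2.imwrite(f"pics/{n}4.png",p["frame"]); w=pts(p); f=p["frame"].astype(int)
    b,g,r=f[...,0],f[...,1],f[...,2]
    m=(r>140)&(r-b>60)&(r-g>30)&(np.hypot(w[...,0]-.6022,w[...,1]-.0588)<.025)&(abs(w[...,2]-.054)<.006)
    q=w[m]
    if len(q)>8:
        c=cv2.minEnclosingCircle((q[:,:2]*1000).astype(np.float32)); e=cv2.fitEllipse((q[:,:2]*1000).astype(np.float32)); print(n,len(q),q.mean(0).round(4),c,e)
    print([(round(a["confidence"],2),ray_z(p,a["position"],.054).round(4)) for a in ctrl.pinpoint("opening",p)[:2]])
    m=(r>90)&(g>80)&(b<70)&(np.hypot(w[...,0]-s["eef_pos"][0],w[...,1]-s["eef_pos"][1])<.03)&(w[...,2]<.25); q=w[m]
    if len(q)>5: print("yellow",len(q),np.percentile(q,[1,50,99],axis=0).round(4).tolist())
M=cur()[1].as_matrix(); print(M.round(3))
```

```text
0.01519199560816063 39.999720455634815 [0.60110255 0.05965061 0.17718449] [-0.2671557   0.28442655 -0.14632427]
wrist 266 [0.6025 0.0588 0.0545] ((603.2244262695312, 57.48948669433594), 14.172913551330566) ((603.0753784179688, 57.52082443237305), (25.310955047607422, 25.362762451171875), 93.61622619628906)
[(0.66, array([0.6014, 0.0579, 0.054 ]))]
yellow 983 [[0.5939, 0.0516, 0.1666], [0.5998, 0.0613, 0.1949], [0.6108, 0.0662, 0.2182]]
scene 38 [0.6017 0.0577 0.0543] ((600.8161010742188, 58.7266845703125), 14.755485534667969) ((602.187255859375, 58.15150451660156), (23.60181427001953, 26.733247756958008), 164.74920654296875)
[(0.96, array([0.6091, 0.0546, 0.054 ]))]
yellow 69 [[0.5858, 0.0603, 0.1509], [0.6041, 0.0659, 0.1666], [0.6157, 0.0757, 0.1823]]
[(0.71, array([0.6008, 0.0594, 0.054 ]))]
[[-0.584  0.812 -0.002]
 [ 0.812  0.584  0.004]
 [ 0.004  0.    -1.   ]]
```

View pics/wrist4.png

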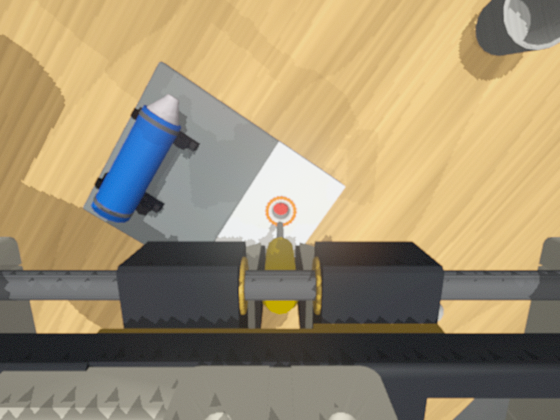

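Run:
```python
from h import *
p=ctrl.get_image("wrist"); M,t,K=cam(p); pos,r=cur(); 
for z in [.1018,.054]:
    for xy in [pos[:2],[.6025,.058]]:
        c=K@(M@np.array([*xy,z])+t); print(z,xy,(c[:2]/c[2]).round(1))
plan([.6025,.058,.133],r,5,-1)
```

```text
0.1018 [0.60148281 0.05998507] [280.  221.8]
0.1018 [0.6025, 0.058] [279.5 224.6]
0.054 [0.60148281 0.05998507] [279.9 207.6]
0.054 [0.6025, 0.058] [279.5 209.9]
[-0.5, -0.1, 8.9, 0.0, 0.0, 0.0, -1.0, -0.5, -0.1, 8.9, 0.0, 0.0, 0.0, -1.0, -0.5, -0.1, 8.9, 0.0, 0.0, 0.0, -1.0, -0.5, -0.1, 8.9, 0.0, 0.0, 0.0, -1.0, -0.5, -0.1, 8.9, 0.0, 0.0, 0.0, -1.0]
```

The handpiece lies in both saddles. The pin is upright with its tip at (280,223), just short of the ring centre at (281,211), as predicted. I align and insert it.

>>> send_rows --motion '[-0.5, 0, 8.8, 0, 0, 0, -1, -0.5, -0.1, 8.8, 0, 0, 0, -1, -0.5, 0, 8.8, 0, 0, 0, -1, -0.5, -0.1, 8.8, 0, 0, 0, -1, -0.5, 0, 8.8, 0, 0, 0, -1, 0, 0, 0, 0, 0, 0, -1, 0, 0, 0, 0, 0, 0, -1]'

```text
time_s: 19.85
eef_pos: [0.6029, 0.0573, 0.1334]
ee_rot: [-0.002, 0.457, 0.89, 0.001]
wrist_force: [0.6, -0.5, 0.7]
opening: 0.0157
grasp_force: 40.0
```

>>> send_rows --motion '[0, 0, 4, 0, 0, 0, -1, 0, 0, 4, 0, 0, 0, -1, 0, 0, 4, 0, 0, 0, -1, 0, 0, 4, 0, 0, 0, -1, 0, 0, 0, 0, 0, 0, -1]'

```text
time_s: 20.35
eef_pos: [0.6024, 0.0574, 0.1169]
ee_rot: [-0.002, 0.457, 0.89, 0.001]
wrist_force: [-0.2, -0.3, -0.6]
opening: 0.0154
grasp_force: 40.0
```

Inside the bore without touching anything (tip about 12 mm down). Now I press.

>>> send_rows --motion '[0, 0, 2, 0, 0, 0, -1, 0, 0, 2, 0, 0, 0, -1, 0, 0, 2, 0, 0, 0, -1, 0, 0, 0, 0, 0, 0, -1]'

```text
time_s: 20.75
eef_pos: [0.603, 0.0574, 0.1117]
ee_rot: [-0.002, 0.457, 0.89, 0.001]
wrist_force: [-0.6, 0.5, 2.4]
opening: 0.0153
grasp_force: 40.0
```

>>> send_rows --motion '[0, 0, 2, 0, 0, 0, -1, 0, 0, 1.5, 0, 0, 0, -1, 0, 0, 0, 0, 0, 0, -1, 0, 0, 0, 0, 0, 0, -1]'

```text
time_s: 21.15
eef_pos: [0.603, 0.0574, 0.1084]
ee_rot: [-0.002, 0.457, 0.89, 0.001]
wrist_force: [-0.3, -0.4, 4.1]
opening: 0.0153
grasp_force: 40.0
```

>>> send_rows --motion '[0, 0, 1.5, 0, 0, 0, -1, 0, 0, 0, 0, 0, 0, -1]'

```text
time_s: 21.35
eef_pos: [0.6031, 0.0574, 0.1071]
ee_rot: [-0.001, 0.457, 0.89, 0.001]
wrist_force: [-0.6, -0.5, 6.8]
opening: 0.0149
grasp_force: 40.0
```

>>> send_rows --motion '[0, 0, 1, 0, 0, 0, -1, 0, 0, 0, 0, 0, 0, -1, 0, 0, 0, 0, 0, 0, -1]'

```text
time_s: 21.65
eef_pos: [0.6033, 0.0574, 0.1069]
ee_rot: [-0.001, 0.456, 0.89, 0.001]
wrist_force: [-2.0, -0.6, 10.3]
opening: 0.0152
grasp_force: 40.0
```

The button is at its stop: the force jumps to 10 N and the height no longer drops. I hand in.

```bash
python3 -c "
from plant import ctrl
print(ctrl.sign_off())"
```

```text
the job is handed in; nothing more can be done
None
```

I handed the job in at about 21.7 s. The handpiece is lying released in both saddles, and the pin is still gripped and holding the red button at its stop with about 10 N. The hand-in returned no verdict.

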